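# Check the hot filling with the infrared thermometer and hang it back in its dock

## Task

Take the infrared thermometer out of its bench dock and check the hot filling in the orange bowl: aim it at the middle of the filling from within 20 cm, slanting steeply down but with the lens outside the bowl's rim, out of the steam, and hold it still for two seconds. Then feed its collar back into the open end of the dock's fork, push it gently home until the sprung rollers snap in behind it on both sides, and let go. Do not touch the bowl, and leave the other things where they are.

Things in the scene. Friction and masses are not known exactly. Their poses are not given: they have to be found in the camera images.
- thermometer: Pistol-shaped infrared thermometer, yellow barrel, black nose and handle, 0.21 kg, loose, hanging in the dock. Origin: middle of the lens; own z runs back along the barrel, so it looks along -z (down in the dock). Barrel 38 mm thick, z=0 to 136 mm. Handle along its -x. Centre of mass about x=-9, z=83 mm.
- lens (a point): Middle of the lens, at the thermometer's origin, same axes: the line of sight is its -z axis.
- handle (a point): Place to grip the handle (x=-95, y=0, z=105 mm in the thermometer's frame), same axes. The handle is a bar from x=-20 to -147 mm, 30 mm wide in y (flat sides), 34 mm deep in z (88 to 122 mm), with a red trigger below it near the barrel (x=-28 to -52 mm). Grip across y with the fingers pointing along -z, the way the lens looks.
- collar (a point): On the barrel's axis, 98 mm behind the lens (z=98 mm), same axes: mid-plane of the slide collar, a flat metal plate round the barrel, 6 mm thick in z, 78 mm wide (y=-39 to 39 mm) and 48 mm long (x=-26 to 22 mm), corners rounded 5 mm.
- dock: Fixed bench dock: foot 118x92x14 mm, post behind, and on top (165 mm) a level metal fork open towards its own -x, with a groove along the inside of each arm. Origin on the table under the home position, z up. The thermometer goes in nose down, handle towards -x, its collar sliding along +x in both grooves. Arms: y=24 to 52 mm each side, spring barrels to 74 mm.
- dock_home (a point): Where point collar is when home (x=0, y=0, z=143 mm in the dock's frame), dock's axes; the thermometer's axes then match the dock's. Groove floor 3 mm below this point, roof 5.5 mm above, side walls at y=+-40.5 mm; end stop at x=+23.5 mm. Home, the collar has about 1 mm of play each way along x.
- dock_mouth (a point): Middle of the grooves' open end, 58 mm in front of dock_home (-x), dock's axes. From here the grooves narrow over 12 mm (they flare about 5 mm on every side), then run straight.
- catch_left (a joint): Sprung roller, 12 mm across, upright axle, in the dock's +y arm, 30 mm in front of dock_home: 0 m is sprung in, 3.5 mm into the way of the collar's edge; about 0.0035 m while the collar passes. To force the rollers apart with the collar takes about 10 to 16 N; then it moves easily until they snap in behind it.
- catch_right (a joint): The same in the dock's -y arm: 0 m is sprung in, positive is pushed outwards.
- filling_bowl: Round orange plastic bowl of fruit filling, 147 mm across the rim, 50 mm high, loose; origin under its middle on the table.
- filling_mid (a point): Middle of the filling's surface, 38 mm above the table.
- syrup_jar: Big glass jar, 132 mm across, 173 mm high, loose, to be left alone; origin under its middle. It and the bowl may have changed places.
- pastry_brush: Pastry brush with a wooden handle, 39x269x14 mm, lying on the table, loose, to be left alone; origin under its middle.
- bench_scraper: Bench scraper, steel blade with a wooden grip, 102x127x18 mm, loose, to be left alone; origin under its middle.

How it is judged:
By the outcome, as a careful person would: the job done as asked, in the order asked, and still so for the second after the job is handed in, with the robot touching nothing.
It also fails if it takes over 61 s, if anything falls off the work surface, if the arm or the gripper's body presses on something with over 40 N, if the wrist force passes 120 N, or if a joint passes its speed limit or range.

## Robot

A 6-joint arm with a two-finger parallel gripper is mounted at the origin on a cart in front of the work surface, level with it; the furniture and walls round the work are solid. World frame = base frame: x ahead of the robot, y to its left, z up, the work surface at z = 0. Lengths are in m, angles in rad, forces in N, time in s.
With the tool pointing down it reaches from about 0.275 to 0.875 m from the base axis. Payload 12.5 kg.
Tool frame: the origin (TCP) lies at the very end of the fingers, on their centre line; the grasp point (between the pads) lies 19 mm behind it (env.grasp_offset is the distance from the TCP to the grasp point, in m); z points along the fingers, y is the line along which they close (so a half turn about z gives the same grasp; the last joint's range is limited). The gripper opens to 85 mm and grips with 20 to 120 N. Pads are 22 mm wide; open, the fingers measure 114 mm over their backs; the gripper's body (76 mm by 85 mm) begins 54 mm behind the grasp point. The pads swing forward as they close: fully open they stand 13 mm farther back than shut.
Start: joints at [-1.228, 0.351, 1.652, -0, 1.139, -0.085], TCP at [0.228, -0.5, 0.231] pointing down, gripper open.
Joint ranges: [-2.75, 2.75], [-0.79, 2.1], [0.01, 2.65], [-1.57, 4.71], [0.07, 3.14], [-2.87, 2.87]. Speed limits (rad/s): [2.22, 2.22, 2.79, 3.14, 3.14, 3.14].

## Interface

Orientations are given as a rotation vector (axis times angle).
In Python, from workcell import env gives the robot as it stands. The module is installed in compiled form; this text tells all that it offers.
- The arm moves only by the tool step_arm, never from a script. Its argument "deltas" is a list of rows, each an object of numbers: "x", "y", "z": the shift along the world's x, y, z in m; "wx", "wy", "wz": the turn, a rotation vector about the world's x, y, z in degrees; "grip": the finger opening in m, from 0 to 0.0854. A call has 1 to 10 rows; each row shifts and turns the commanded pose from where the row before left it; what a row does not reach is not made up. A row lasts 1/10 s, in which the tool goes at most 50 mm and 8.59 degrees, less where a joint would pass 70% of its speed; a pose out of reach is approached as far as the arm can. A call with a gripper value outside its range is refused whole. The fingers move at their own pace and stop on an object; "squeeze" is the grip in N (left out, the last holds). Time passes only in rows, so rows that do not move let the fingers close. It gives the time, the measured TCP pose, the force, the opening and the grip force at its end, in the units of the state.
- env.get_state(): the state, without advancing time (a new reading comes with each control period).
- env.read_camera(name): name is "side" or "top"; returns a dict with "color" (420x560x3 uint8, blue, green, red), "depth" (420x560 float32, m along the optical axis (not along the pixel's ray), 0 where there is no reading), "fx", "fy", "cx", "cy" (pixels), "pose" (4x4, takes a point from camera to world coordinates). Camera axes: x right, y up, looking along -z (the intrinsics and any distortion apply to the point x, -y, -z); pixel columns grow to the right and rows downward; lengths in m; the calibration is good to about 2 mm. A picture is of the moment at which its call begins.
- env.job_done(): hands the job in; it is judged then, once.
The state is a dict: "time": time; "joint_pos": joint angles; "dq": joint speeds; "effort": joint torques, N m; "tool_pos": TCP position; "orientation": TCP orientation; "contact_force": force on the tool from outside, world axes, zero at the start; "moment": the same for the moment, N m; "grip_width": finger opening in m; "grip_force": force on a finger pad.
Only numpy, scipy, OpenCV 4.12 (cv2) and the standard library are available. Lean on these libraries where they do the work, as an engineer would, in place of code of your own. Each camera call takes 0.05 s, during which the arm holds its last target. There are 200 camera calls.

## Working session

There is one attempt and no reset: what is moved stays moved. The work goes in short steps, Python scripts to look and compute and a tool call to move; the robot and the scene stay as the last step left them, time stands still between calls to the robot, and variables do not carry over. Pictures are saved under pics/ and viewed, at most 10 in all, crops included, and the job is handed in when it is done.

Besides the shell and the picture viewer there is one more tool, called after "Call:" by a JSON object that holds its "method" and its "body", one argument or row to a line. step_arm: Moves the arm, as the interface text tells. Its arguments: {"type":"object","properties":{"deltas":{"type":"array"},"squeeze":{"type":"number"}},"required":["deltas"]}

```bash
mkdir -p pics
cat > h.py <<'E'
import numpy as np, cv2
from workcell import env
def pts(c):
    d=c['depth']; v,u=np.mgrid[0:d.shape[0],0:d.shape[1]]
    P=np.stack([(u-c['cx'])/c['fx']*d,-(v-c['cy'])/c['fy']*d,-d],-1)
    W=P@c['pose'][:3,:3].T+c['pose'][:3,3]; W[d==0]=np.nan
    return W
E
python3 - <<'E'
from h import *
for n in('side','top'):
    c=env.read_camera(n); cv2.imwrite(f'pics/{n}0.png',c['color']); np.savez(f'{n}0.npz',**c)
    print(n,c.keys(),c['fx'],c['cx'],c['cy'],c['pose'].round(3).tolist(),(c['depth']>0).mean())
print(env.get_state())
E
```

```text
side dict_keys(['color', 'depth', 'fx', 'fy', 'cx', 'cy', 'pose']) 427.76317907830366 271.18018918098267 205.68833646880162 [[-0.849, 0.219, -0.481, 0.037], [-0.528, -0.337, 0.78, 0.718], [0.009, 0.916, 0.402, 0.527], [0.0, 0.0, 0.0, 1.0]] 0.9959991496598639
top dict_keys(['color', 'depth', 'fx', 'fy', 'cx', 'cy', 'pose']) 487.675606495111 284.9370479939985 210.98955125686317 [[0.018, 0.995, -0.096, 0.404], [-1.0, 0.02, 0.015, -0.091], [0.017, 0.096, 0.995, 1.394], [0.0, 0.0, 0.0, 1.0]] 0.9959098639455782
{'time': 0.1, 'joint_pos': array([-1.22763202e+00,  3.51177753e-01,  1.65233050e+00,  1.02644603e-05,
        1.13911245e+00, -8.45575739e-02]), 'dq': array([-0.00090569,  0.00110537, -0.00072737, -0.00078193,  0.00077067,
        0.00159197]), 'effort': array([ 1.93156375e-03, -5.06827497e+01, -2.91875857e+01, -7.86145250e-06,
        2.61619476e-03, -7.04830839e-06]), 'tool_pos': array([ 0.22808933, -0.50015975,  0.23082603]), 'orientation': array([-3.06902734e+00, -6.66530980e-01,  1.93643776e-04]), 'contact_force': array([ 0.46428513, -0.07503006,  0.42699872]), 'moment': array([-0.03437091,  0.00019975, -0.04818318]), 'grip_force': 0.0, 'grip_width': 0.08527245643780994}
```

View pics/side0.png

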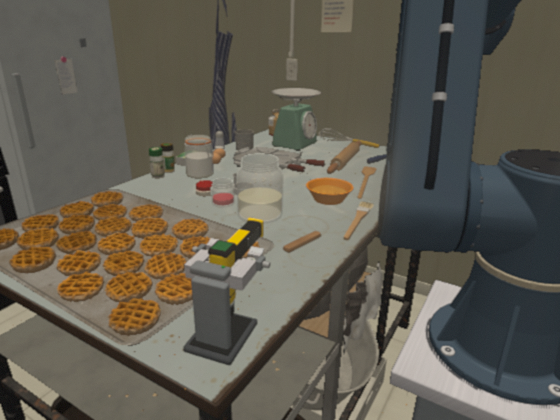

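View pics/top0.png

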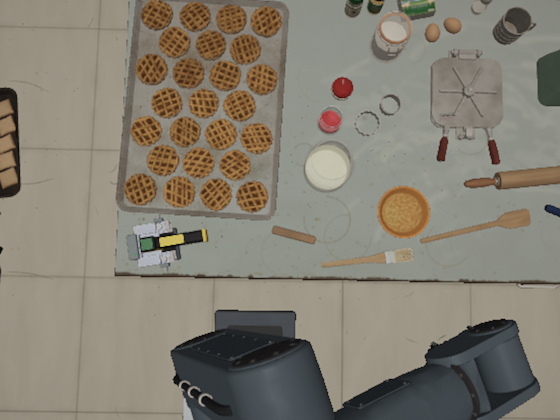

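The side view shows the dock at about (225,300), with the thermometer's handle pointing towards the jar at (262,190), and the bowl at (330,190). In the top view the dock is at about (160,243), the handle tip at (207,236), the bowl at (404,211) and the jar at (327,166).

Run:
```python
from h import *
t=dict(np.load('top0.npz')); W=pts(t); col=t['color']; hsv=cv2.cvtColor(col,cv2.COLOR_BGR2HSV)
# bowl
m=cv2.inRange(hsv,(5,120,90),(22,255,255)); m[:, :370]=0; m[:180]=0;m[:,440:]=0;m[245:]=0
p=W[m>0]; r=p[p[:,2]>0.045]
c,rad=cv2.minEnclosingCircle(r[:,:2].astype(np.float32)); print('bowl',c,rad,'zmax',np.nanmax(p[:,2]),'fill',np.nanmedian(p[:,2]))
# jar
b=W[130:200,295:360].reshape(-1,3); b=b[b[:,2]>.14]; print('jar',len(b),np.nanmean(b,0), cv2.minEnclosingCircle(b[:,:2].astype(np.float32)))
# dock region
R=W[210:275,118:215]; H=hsv[210:275,118:215]; z=R[...,2]
for lo,hi in((.0,.03),(.15,.172),(.175,.2),(.2,.235),(.235,.3)):
    q=R[(z>lo)&(z<hi)]
    if len(q)>5: print(lo,hi,len(q),q.min(0).round(3),q.max(0).round(3), [np.round(x,3) for x in cv2.minAreaRect(q[:,:2].astype(np.float32))])
y=cv2.inRange(H,(20,120,120),(35,255,255)); print('yellow',[np.round(v,3) for v in cv2.minAreaRect(R[y>0][:,:2].astype(np.float32))],np.median(R[y>0],0))
k=(H[...,2]<60)&(z>.1); q=R[k]; print('black',len(q),q.min(0),q.max(0),np.median(q,0))
big=cv2.resize(col[200:285,110:225],None,fx=6,fy=6,interpolation=cv2.INTER_CUBIC); cv2.imwrite('pics/dock.png',big)
```

```text
bowl (0.5389429330825806, -0.4403228163719177) 0.07321380078792572 zmax 0.057787507633189295 fill 0.035757234432113094
jar 532 [ 0.65125634 -0.21961959  0.15789602] ((0.6592869162559509, -0.2217768132686615), 0.061904557049274445)
0.0 0.03 3093 [0.351 0.085 0.   ] [0.538 0.365 0.025] [array([0.444, 0.225]), array([0.182, 0.277]), np.float64(1.109)]
0.15 0.172 1520 [0.369 0.088 0.15 ] [0.51  0.29  0.172] [array([0.451, 0.198]), array([0.136, 0.198]), np.float64(35.689)]
0.175 0.2 229 [0.415 0.211 0.175] [0.456 0.252 0.187] [array([0.435, 0.233]), array([0.037, 0.04 ]), np.float64(9.377)]
yellow [array([0.451, 0.147]), array([0.028, 0.118]), np.float64(8.933)] [nan nan nan]
black 368 [0.38411447 0.09805878 0.10992354] [0.470882   0.24987115 0.18360219] [0.44791553 0.14014325 0.16576644]
```

View pics/dock.png

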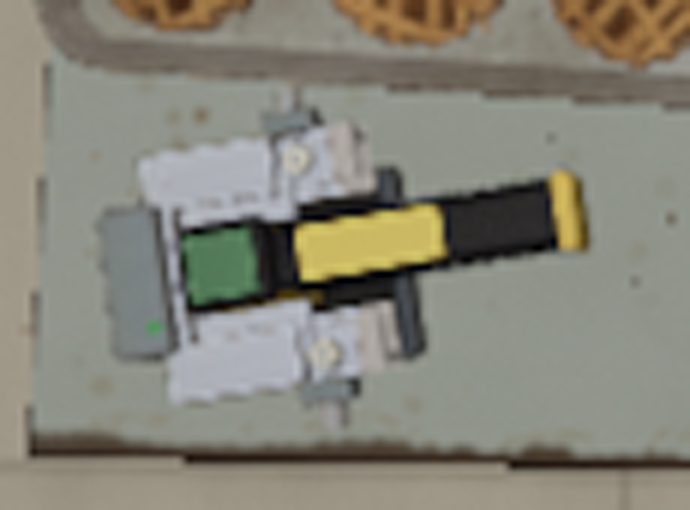

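```bash
cat >> h.py <<'E'
def ray(c,u,v,z):
    d=np.stack([(np.asarray(u,float)-c['cx'])/c['fx'],-(np.asarray(v,float)-c['cy'])/c['fy'],-np.ones(np.shape(u))],-1)@c['pose'][:3,:3].T
    o=c['pose'][:3,3]; return o+d*((z-o[2])/d[...,2])[...,None]
E
python3 - <<'E'
from h import *
t=dict(np.load('top0.npz')); f=lambda q:(110+(q[0]+.5)/6-.5,200+(q[1]+.5)/6-.5)
def P(q,z): return ray(t,*f(q),z)[:2]
a,b=P((295,157),.167),P((322,352),.167); d=a-b; print('caps',a,b,np.linalg.norm(d),'mid',(a+b)/2,'yaw of dock x',np.degrees(np.arctan2(d[0],-d[1]))if 0 else np.degrees(np.arctan2(d[1],d[0])))
# handle edges (z=.167) near: yellow strip corners & tip corners
A=[P(q,.167) for q in((297,222),(440,204),(550,180))]; B=[P(q,.167) for q in((305,284),(447,262),(560,250))]
print('up',A,'lo',B)
for X in (A,B,[P((180,268),.181),P((568,213),.167)]):
    e=X[0]-X[-1]; print(np.degrees(np.arctan2(e[1],e[0])),X[-1])
# arm corners
for q in((140,160),(172,402),(268,140),(302,388)): print('arm',P(q,.165))
print('rear',P((182,235),.181),P((190,308),.181))
tip=[P((578,172),.167),P((587,247),.167)]; print('tip',tip,np.mean(tip,0))
# colour masks: handle
hsv=cv2.cvtColor(t['color'],cv2.COLOR_BGR2HSV)
m=(((hsv[...,2]<60)|cv2.inRange(hsv,(20,100,90),(35,255,255)).astype(bool))).astype(np.uint8)
m[:, :188]=0; m[:,212:]=0; m[:222]=0; m[252:]=0
v,u=np.nonzero(m); 
cs=[(x,v[u==x].mean(),(u==x).sum()) for x in range(188,209) if (u==x).any()]
print([(int(x),round(y,1),int(n)) for x,y,n in cs])
g=[(x,y) for x,y,n in cs if 9<=n<=14]; w=ray(t,*np.array(g).T,.167)[:,:2]; l=cv2.fitLine(w.astype(np.float32),cv2.DIST_HUBER,0,.01,.01).ravel(); print('line',l,np.degrees(np.arctan2(l[1],l[0])))
E
```

```text
caps [0.47954192 0.20720816] [0.39857177 0.19254828] 0.08228655054315069 mid [0.43905685 0.19987822] yaw of dock x 10.262397097922587
up [array([0.45238521, 0.205212  ]), array([0.46102489, 0.1459912 ]), array([0.47193986, 0.10047121])] lo [array([0.42663526, 0.20078757]), array([0.43687991, 0.14215686]), array([0.4427573 , 0.09529429])]
100.57512823033798 [0.47193986 0.10047121]
98.68901201848755 [0.4427573  0.09529429]
99.52594762505782 [0.4582707  0.09248548]
arm [0.47716717 0.27226635]
arm [0.37677218 0.25421649]
arm [0.48658458 0.2192726 ]
arm [0.38351441 0.2006709 ]
rear [0.44559199 0.24882776] [0.41566564 0.244157  ]
tip [array([0.47551585, 0.08889051]), array([0.4442188 , 0.08408462])] [0.45986733 0.08648757]
[(188, np.float64(238.0), 11), (189, np.float64(237.0), 11), (190, np.float64(237.0), 11), (191, np.float64(237.0), 11), (192, np.float64(237.0), 11), (193, np.float64(236.5), 12), (194, np.float64(236.5), 12), (195, np.float64(236.5), 12), (196, np.float64(236.5), 12), (197, np.float64(236.0), 11), (198, np.float64(236.0), 11), (199, np.float64(235.5), 12), (200, np.float64(235.5), 12), (201, np.float64(236.3), 10), (202, np.float64(234.8), 12), (203, np.float64(234.5), 12), (204, np.float64(235.0), 13), (205, np.float64(235.0), 13), (206, np.float64(236.3), 10), (207, np.float64(238.5), 2)]
line [ 0.15993242 -0.98712796  0.45635828  0.10455959] -80.79702
```

Call:
{"method": "step_arm", "body": {
  "deltas": [
    {"x":0.0111,"y":0.0318,"z":0.0015,"wz":3.78,"grip":0.085},
    {"x":0.0111,"y":0.0318,"z":0.0015,"wz":3.78},
    {"x":0.0111,"y":0.0318,"z":0.0015,"wz":3.78},
    {"x":0.0111,"y":0.0318,"z":0.0015,"wz":3.78},
    {"x":0.0111,"y":0.0318,"z":0.0015,"wz":3.78},
    {"x":0.0111,"y":0.0318,"z":0.0015,"wz":3.78},
    {"x":0.0111,"y":0.0318,"z":0.0015,"wz":3.78},
    {"x":0.0111,"y":0.0318,"z":0.0015,"wz":3.78},
    {"x":0.0111,"y":0.0318,"z":0.0015,"wz":3.78},
    {"x":0.0111,"y":0.0318,"z":0.0015,"wz":3.78}
  ]
}}

```text
invalid input
```

Call:
{"method": "step_arm", "body": {
  "deltas": [
    {"x":0.0111,"y":0.0318,"z":0.0015,"wz":3.78},
    {"x":0.0111,"y":0.0318,"z":0.0015,"wz":3.78},
    {"x":0.0111,"y":0.0318,"z":0.0015,"wz":3.78},
    {"x":0.0111,"y":0.0318,"z":0.0015,"wz":3.78},
    {"x":0.0111,"y":0.0318,"z":0.0015,"wz":3.78},
    {"x":0.0111,"y":0.0318,"z":0.0015,"wz":3.78},
    {"x":0.0111,"y":0.0318,"z":0.0015,"wz":3.78},
    {"x":0.0111,"y":0.0318,"z":0.0015,"wz":3.78},
    {"x":0.0111,"y":0.0318,"z":0.0015,"wz":3.78},
    {"x":0.0111,"y":0.0318,"z":0.0015,"wz":3.78}
  ]
}}

```text
invalid input
```

```bash
cat >> h.py <<'E'
from scipy.spatial.transform import Rotation as Ro
def st():
    s=env.get_state(); R=Ro.from_rotvec(s['orientation']).as_matrix()
    print('t',round(s['time'],2),'tcp',s['tool_pos'].round(4),'x',R[:,0].round(4),'z',R[:,2].round(4),'F',s['contact_force'].round(1),'M',s['moment'].round(2),'w',round(s['grip_width'],4),'gf',round(s['grip_force'],1)); return s,R
E
python3 - <<'E'
from h import *
st(); print(env.grasp_offset)
a=env.read_camera('side'); np.savez('side1.npz',**a)
b=env.read_camera('top')['color'][140:300,60:340]
cv2.imwrite('pics/p1.png',np.hstack([cv2.resize(a['color'][180:360,150:330],(540,540)),cv2.resize(b,(260,540))]))
st()
E
```

```text
t 0.1 tcp [ 0.2281 -0.5002  0.2308] x [9.099e-01 4.148e-01 1.000e-04] z [-3.e-04  1.e-03 -1.e+00] F [ 0.5 -0.1  0.4] M [-0.03  0.   -0.05] w 0.0853 gf 0.0
0.0187
t 0.2 tcp [ 0.2281 -0.5002  0.2309] x [9.099e-01 4.149e-01 1.000e-04] z [-3.e-04  7.e-04 -1.e+00] F [-0.1  0.6  0.3] M [-0.04 -0.   -0.08] w 0.0854 gf 0.0
```

View pics/p1.png

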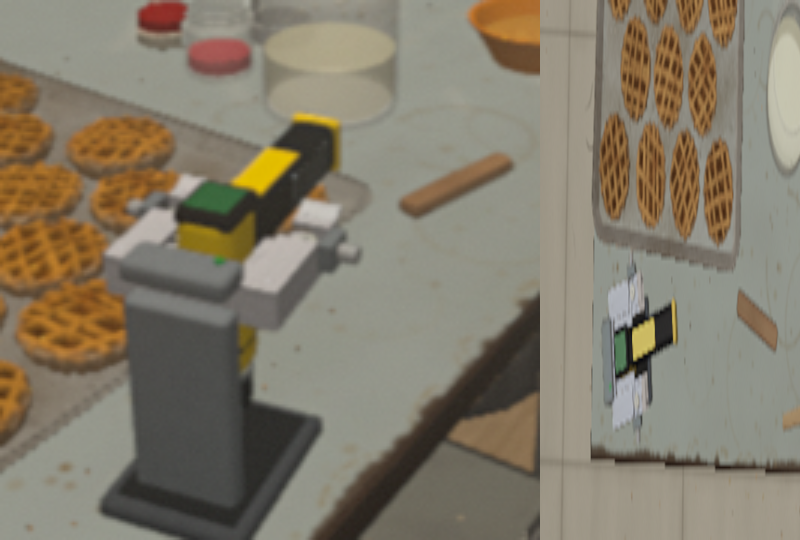

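The move was refused, so the arm is still at the start. The picture shows the thermometer docked at about (230,220), with the handle tip at (320,130) in the crop. I'll retry with full rows.

Call:
{"method": "step_arm", "body": {
  "deltas": [
    {"x":0.0111,"y":0.0318,"z":0.0015,"wx":0,"wy":0,"wz":3.78,"grip":0.085}
  ],
  "squeeze": 80
}}

```text
time: 0.3
tool_pos: [0.2386, -0.4701, 0.2323]
orientation: [3.047, 0.765, -0.001]
contact_force: [0.7, 0.7, 1.3]
grip_width: 0.0855
grip_force: 0.0
```

Call:
{"method": "step_arm", "body": {
  "deltas": [
    {"x":0.0111,"y":0.0318,"z":0.0015,"wx":0,"wy":0,"wz":3.78,"grip":0.085},
    {"x":0.0111,"y":0.0318,"z":0.0015,"wx":0,"wy":0,"wz":3.78,"grip":0.085},
    {"x":0.0111,"y":0.0318,"z":0.0015,"wx":0,"wy":0,"wz":3.78,"grip":0.085},
    {"x":0.0111,"y":0.0318,"z":0.0015,"wx":0,"wy":0,"wz":3.78,"grip":0.085},
    {"x":0.0111,"y":0.0318,"z":0.0015,"wx":0,"wy":0,"wz":3.78,"grip":0.085},
    {"x":0.0111,"y":0.0318,"z":0.0015,"wx":0,"wy":0,"wz":3.78,"grip":0.085},
    {"x":0.0111,"y":0.0318,"z":0.0015,"wx":0,"wy":0,"wz":3.78,"grip":0.085},
    {"x":0.0111,"y":0.0318,"z":0.0015,"wx":0,"wy":0,"wz":3.78,"grip":0.085},
    {"x":0.0111,"y":0.0318,"z":0.0015,"wx":0,"wy":0,"wz":3.78,"grip":0.085},
    {"x":0.0111,"y":0.0318,"z":0.0015,"wx":0,"wy":0,"wz":3.78,"grip":0.085}
  ]
}}

```text
time: 1.3
tool_pos: [0.3505, -0.1493, 0.2479]
orientation: [2.631, 1.716, 0.0]
contact_force: [-0.3, 0.3, 0.5]
grip_width: 0.0852
grip_force: 0.0
```

Call:
{"method": "step_arm", "body": {
  "deltas": [
    {"x":0.0111,"y":0.0318,"z":0.0015,"wx":0,"wy":0,"wz":3.78,"grip":0.085},
    {"x":0.0111,"y":0.0318,"z":0.0015,"wx":0,"wy":0,"wz":3.78,"grip":0.085},
    {"x":0.0111,"y":0.0318,"z":0.0015,"wx":0,"wy":0,"wz":3.78,"grip":0.085},
    {"x":0.0111,"y":0.0318,"z":0.0015,"wx":0,"wy":0,"wz":3.78,"grip":0.085},
    {"x":0.0111,"y":0.0318,"z":0.0015,"wx":0,"wy":0,"wz":3.78,"grip":0.085},
    {"x":0.0111,"y":0.0318,"z":0.0015,"wx":0,"wy":0,"wz":3.78,"grip":0.085},
    {"x":0.0111,"y":0.0318,"z":0.0015,"wx":0,"wy":0,"wz":3.78,"grip":0.085},
    {"x":0.0111,"y":0.0318,"z":0.0015,"wx":0,"wy":0,"wz":3.78,"grip":0.085},
    {"x":0.0111,"y":0.0318,"z":0.0015,"wx":0,"wy":0,"wz":3.78,"grip":0.085}
  ]
}}

```text
time: 2.2
tool_pos: [0.4504, 0.1371, 0.2613]
orientation: [2.013, 2.411, -0.0]
contact_force: [1.6, 0.4, 0.4]
grip_width: 0.0847
grip_force: 0.0
```

Run:
```python
from h import *
st()
t=env.read_camera('top')['color']; s=env.read_camera('side')['color']
cv2.imwrite('pics/p2.png',np.hstack([cv2.resize(s[150:330,160:340],(400,400)),cv2.resize(t[190:290,110:230],(400,400))]))
```

```text
t 2.2 tcp [0.4504 0.1371 0.2613] x [-1.784e-01  9.839e-01 -1.000e-04] z [ 0.e+00 -1.e-04 -1.e+00] F [1.6 0.4 0.4] M [-0.01 -0.02 -0.02] w 0.0847 gf 0.0
```

View pics/p2.png

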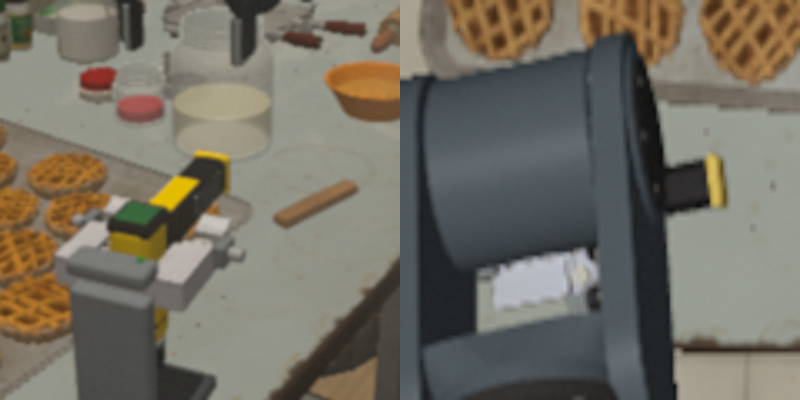

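The side view shows the fingers straddling the handle, at (130,20) and (240,35) in the crop. The arm hides the dock from the top camera, so I'll go down and close lightly first.

Call:
{"method": "step_arm", "body": {
  "deltas": [
    {"x":0,"y":0,"z":-0.02,"wx":0,"wy":0,"wz":0,"grip":0.085},
    {"x":0,"y":0,"z":-0.02,"wx":0,"wy":0,"wz":0,"grip":0.085},
    {"x":0,"y":0,"z":-0.02,"wx":0,"wy":0,"wz":0,"grip":0.085},
    {"x":0,"y":0,"z":-0.02,"wx":0,"wy":0,"wz":0,"grip":0.085},
    {"x":0,"y":0,"z":-0.02,"wx":0,"wy":0,"wz":0,"grip":0.085},
    {"x":0,"y":0,"z":-0.02,"wx":0,"wy":0,"wz":0,"grip":0.085},
    {"x":0,"y":0,"z":-0.011,"wx":0,"wy":0,"wz":0,"grip":0.05},
    {"x":0,"y":0,"z":0,"wx":0,"wy":0,"wz":0,"grip":0.04}
  ],
  "squeeze": 20
}}

```text
time: 3.1
tool_pos: [0.4495, 0.1351, 0.1293]
orientation: [-2.017, -2.407, 0.003]
contact_force: [0.0, -0.3, 0.7]
grip_width: 0.0585
grip_force: 0.0
```

Call:
{"method": "step_arm", "body": {
  "deltas": [
    {"x":0,"y":0,"z":0,"wx":0,"wy":0,"wz":0,"grip":0.034},
    {"x":0,"y":0,"z":0,"wx":0,"wy":0,"wz":0,"grip":0.03},
    {"x":0,"y":0,"z":0,"wx":0,"wy":0,"wz":0,"grip":0.02},
    {"x":0,"y":0,"z":0,"wx":0,"wy":0,"wz":0,"grip":0.02},
    {"x":0,"y":0,"z":0,"wx":0,"wy":0,"wz":0,"grip":0.02},
    {"x":0,"y":0,"z":0,"wx":0,"wy":0,"wz":0,"grip":0.02}
  ],
  "squeeze": 20
}}

```text
time: 3.7
tool_pos: [0.4507, 0.1356, 0.1308]
orientation: [2.016, 2.408, 0.001]
contact_force: [1.8, -2.0, 5.7]
grip_width: 0.0296
grip_force: 22.5
```

Run:
```python
from h import *
st()
```

```text
t 3.7 tcp [0.4507 0.1356 0.1308] x [-1.755e-01  9.845e-01 -1.000e-04] z [ 1.4e-03  1.0e-04 -1.0e+00] F [ 1.8 -2.   5.7] M [-0.08 -0.12  0.01] w 0.0296 gf 22.5
```

Call:
{"method": "step_arm", "body": {
  "deltas": [
    {"x":0,"y":0,"z":0,"wx":0,"wy":0,"wz":0,"grip":0.01},
    {"x":0,"y":0,"z":0.0005,"wx":0,"wy":0,"wz":0,"grip":0.01},
    {"x":0,"y":0,"z":0.001,"wx":0,"wy":0,"wz":0,"grip":0.01},
    {"x":0,"y":0,"z":0,"wx":0,"wy":0,"wz":0,"grip":0.01}
  ],
  "squeeze": 100
}}

```text
time: 4.1
tool_pos: [0.4497, 0.1356, 0.1315]
orientation: [-2.016, -2.408, 0.002]
contact_force: [0.4, -0.8, -1.6]
grip_width: 0.0288
grip_force: 98.5
```

Run:
```python
from h import *
st()
```

```text
t 4.1 tcp [0.4497 0.1356 0.1315] x [-0.1758  0.9844 -0.    ] z [-1.3e-03 -2.0e-04 -1.0e+00] F [ 0.4 -0.8 -1.6] M [-0.2  -0.02  0.01] w 0.0288 gf 98.5
```

Call:
{"method": "step_arm", "body": {
  "deltas": [
    {"x":0.0005,"y":-0.003,"z":0,"wx":0,"wy":0,"wz":0,"grip":0.01},
    {"x":0.0005,"y":-0.003,"z":0,"wx":0,"wy":0,"wz":0,"grip":0.01},
    {"x":0.0005,"y":-0.003,"z":0,"wx":0,"wy":0,"wz":0,"grip":0.01},
    {"x":0.0005,"y":-0.003,"z":0,"wx":0,"wy":0,"wz":0,"grip":0.01},
    {"x":0.0005,"y":-0.003,"z":0,"wx":0,"wy":0,"wz":0,"grip":0.01}
  ]
}}

```text
time: 4.6
tool_pos: [0.4527, 0.1206, 0.1316]
orientation: [-2.017, -2.408, -0.0]
contact_force: [1.5, 4.4, -3.8]
grip_width: 0.0288
grip_force: 99.0
```

Call:
{"method": "step_arm", "body": {
  "deltas": [
    {"x":0.0007,"y":-0.004,"z":0,"wx":0,"wy":0,"wz":0,"grip":0.01},
    {"x":0.0007,"y":-0.004,"z":0,"wx":0,"wy":0,"wz":0,"grip":0.01},
    {"x":0.0007,"y":-0.004,"z":0,"wx":0,"wy":0,"wz":0,"grip":0.01},
    {"x":0.0007,"y":-0.004,"z":0,"wx":0,"wy":0,"wz":0,"grip":0.01},
    {"x":0.0007,"y":-0.004,"z":0,"wx":0,"wy":0,"wz":0,"grip":0.01}
  ]
}}

```text
time: 5.1
tool_pos: [0.4562, 0.1002, 0.1318]
orientation: [-2.017, -2.408, 0.0]
contact_force: [2.4, 4.4, -4.1]
grip_width: 0.0286
grip_force: 99.0
```

Run:
```python
from h import *
st()
```

```text
t 5.1 tcp [0.4562 0.1002 0.1318] x [-0.1754  0.9845  0.    ] z [-1.e-04  0.e+00 -1.e+00] F [ 2.4  4.4 -4.1] M [ 0.28 -0.31 -0.28] w 0.0286 gf 99.0
```

Call:
{"method": "step_arm", "body": {
  "deltas": [
    {"x":0.0012,"y":-0.007,"z":0,"wx":0,"wy":0,"wz":0,"grip":0.01},
    {"x":0.0012,"y":-0.007,"z":0,"wx":0,"wy":0,"wz":0,"grip":0.01},
    {"x":0.0012,"y":-0.007,"z":0,"wx":0,"wy":0,"wz":0,"grip":0.01},
    {"x":0.0012,"y":-0.007,"z":0,"wx":0,"wy":0,"wz":0,"grip":0.01},
    {"x":0.0012,"y":-0.007,"z":0,"wx":0,"wy":0,"wz":0,"grip":0.01},
    {"x":0.0012,"y":-0.007,"z":0,"wx":0,"wy":0,"wz":0,"grip":0.01},
    {"x":0.0012,"y":-0.007,"z":0,"wx":0,"wy":0,"wz":0,"grip":0.01},
    {"x":0.0012,"y":-0.007,"z":0,"wx":0,"wy":0,"wz":0,"grip":0.01},
    {"x":0.0012,"y":-0.007,"z":0,"wx":0,"wy":0,"wz":0,"grip":0.01},
    {"x":0.0012,"y":-0.007,"z":0,"wx":0,"wy":0,"wz":0,"grip":0.01}
  ]
}}

```text
time: 6.1
tool_pos: [0.4683, 0.03, 0.1318]
orientation: [-2.017, -2.409, 0.0]
contact_force: [0.7, 0.4, -1.2]
grip_width: 0.0289
grip_force: 99.6
```

Call:
{"method": "step_arm", "body": {
  "deltas": [
    {"x":0.0,"y":-0.01,"z":0.01,"wx":0,"wy":0,"wz":0,"grip":0.01},
    {"x":0.0,"y":-0.01,"z":0.02,"wx":0,"wy":0,"wz":0,"grip":0.01},
    {"x":0.0,"y":-0.01,"z":0.02,"wx":0,"wy":0,"wz":0,"grip":0.01},
    {"x":0.0,"y":-0.01,"z":0.01,"wx":0,"wy":0,"wz":0,"grip":0.01},
    {"x":0,"y":0,"z":0,"wx":0,"wy":0,"wz":0,"grip":0.01}
  ]
}}

```text
time: 6.6
tool_pos: [0.4689, -0.0106, 0.1932]
orientation: [2.017, 2.406, 0.002]
contact_force: [-0.1, -0.3, -2.1]
grip_width: 0.0289
grip_force: 99.6
```

Run:
```python
from h import *
st()
t=env.read_camera('top')['color']; a=env.read_camera('side'); s=a['color']; np.savez('side3.npz',**a)
cv2.imwrite('pics/p3.png',np.hstack([cv2.resize(s[120:360,160:400],(560,560)),cv2.resize(t[150:290,110:250],(240,560))]))
```

```text
t 6.6 tcp [ 0.4689 -0.0106  0.1932] x [-0.1744  0.9847 -0.001 ] z [ 2.8e-03 -5.0e-04 -1.0e+00] F [-0.1 -0.3 -2.1] M [-0.21 -0.06  0.06] w 0.0289 gf 99.6
```

View pics/p3.png

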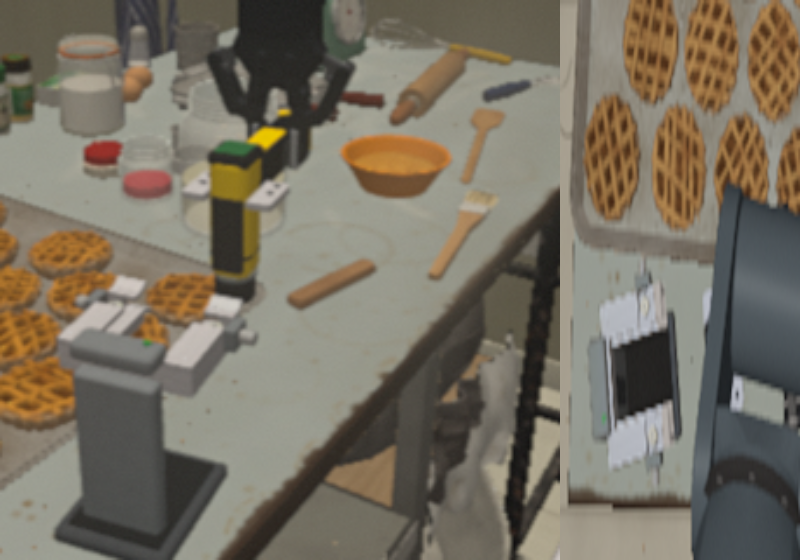

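The thermometer is out and hanging upright: barrel top at (232,150), nose at (235,290) in the crop. The fork is empty. Next is the aiming pose.

```bash
cat > aim.py <<'E'
from h import *
s,R=st()
fill=np.array([.539,-.4403,.038]); h=-fill[:2]/np.linalg.norm(fill[:2])
el=np.radians(60); D=.184
zt=np.r_[h*np.cos(el),np.sin(el)]; lens=fill+D*zt
x=np.array([-h[1],h[0],0]); x=x if x[1]>0 else -x
T=np.c_[x,np.cross(-zt,x),-zt]; off=np.array([.0955,0,.086])
tcp=lens-T@off
yawT=np.c_[x,np.cross([0,0,-1],x),[0,0,-1]]
print('lens',lens,'tcp',tcp,'d',tcp-s['tool_pos'])
print('yaw deg',np.degrees(Ro.from_matrix(yawT@R.T).as_rotvec()),'tilt deg',np.degrees(Ro.from_matrix(T@yawT.T).as_rotvec()),'total',np.degrees(Ro.from_matrix(T@R.T).as_rotvec()))
l=s['tool_pos']+R@off; v=fill-l; a=R[:,2]
print('now lens',l,'dist',np.linalg.norm(v),'horiz',np.linalg.norm(v[:2]),'miss',np.linalg.norm(np.cross(v,a)),'elev',np.degrees(np.arcsin(-a[2])))
E
python3 aim.py
```

```text
t 6.7 tcp [ 0.4679 -0.0095  0.1914] x [-1.750e-01  9.846e-01  2.000e-04] z [-5.e-04  2.e-04 -1.e+00] F [-0.2  0.8 -3.1] M [-0.17 -0.05 -0.03] w 0.0284 gf 99.6
lens [ 0.4677506  -0.38209757  0.19734867] tcp [ 0.3740326  -0.42885423  0.27182686] d [-0.09384796 -0.41933496  0.08043191]
yaw deg [-2.05257342e-02 -2.19761362e-02 -4.93234217e+01] tilt deg [-1.89790538e+01 -2.32334999e+01 -4.16333634e-16] total [ -7.80755985 -29.95439944 -48.16482801]
now lens [0.45112661 0.08452082 0.10541811] dist 0.5363803059918207 horiz 0.5321265174464694 miss 0.5321425478128301 elev 89.97084911085811
```

Call:
{"method": "step_arm", "body": {
  "deltas": [
    {"x":-0.003,"y":-0.012,"z":0.02,"wx":0,"wy":0,"wz":-1.5,"grip":0.01},
    {"x":-0.006,"y":-0.025,"z":0.02,"wx":0,"wy":0,"wz":-3,"grip":0.01},
    {"x":-0.006,"y":-0.028,"z":0.02,"wx":0,"wy":0,"wz":-3.3,"grip":0.01},
    {"x":-0.006,"y":-0.028,"z":0.02,"wx":0,"wy":0,"wz":-3.3,"grip":0.01},
    {"x":-0.006,"y":-0.028,"z":0.01,"wx":0,"wy":0,"wz":-3.3,"grip":0.01},
    {"x":-0.006,"y":-0.028,"z":0.01,"wx":0,"wy":0,"wz":-3.3,"grip":0.01},
    {"x":-0.006,"y":-0.028,"z":0.01,"wx":0,"wy":0,"wz":-3.3,"grip":0.01},
    {"x":-0.006,"y":-0.028,"z":0.01,"wx":0,"wy":0,"wz":-3.3,"grip":0.01},
    {"x":-0.006,"y":-0.028,"z":0.01,"wx":0,"wy":0,"wz":-3.3,"grip":0.01},
    {"x":-0.006,"y":-0.028,"z":0.01,"wx":0,"wy":0,"wz":-3.3,"grip":0.01}
  ]
}}

```text
time: 7.7
tool_pos: [0.4108, -0.271, 0.331]
orientation: [-2.586, -1.781, 0.001]
contact_force: [-0.6, 0.3, -2.3]
grip_width: 0.029
grip_force: 99.6
```

Call:
{"method": "step_arm", "body": {
  "deltas": [
    {"x":-0.006,"y":-0.028,"z":0.005,"wx":0,"wy":0,"wz":-3.3,"grip":0.01},
    {"x":-0.006,"y":-0.028,"z":0.005,"wx":0,"wy":0,"wz":-3.3,"grip":0.01},
    {"x":-0.006,"y":-0.028,"z":0.005,"wx":0,"wy":0,"wz":-3.3,"grip":0.01},
    {"x":-0.006,"y":-0.028,"z":0.005,"wx":0,"wy":0,"wz":-3.3,"grip":0.01},
    {"x":-0.006,"y":-0.028,"z":0,"wx":0,"wy":0,"wz":-3.3,"grip":0.01},
    {"x":-0.005,"y":-0.012,"z":0,"wx":0,"wy":0,"wz":-2,"grip":0.01},
    {"x":0,"y":0,"z":0,"wx":0,"wy":0,"wz":0,"grip":0.01}
  ]
}}

```text
time: 8.4
tool_pos: [0.3757, -0.4229, 0.3503]
orientation: [-2.838, -1.342, 0.001]
contact_force: [0.7, 0.7, -1.4]
grip_width: 0.0286
grip_force: 99.5
```

```bash
python3 aim.py
```

```text
t 8.4 tcp [ 0.3757 -0.4229  0.3503] x [6.346e-01 7.729e-01 5.000e-04] z [-0.0015  0.0019 -1.    ] F [ 0.7  0.7 -1.4] M [-0.06  0.08  0.02] w 0.0286 gf 99.5
lens [ 0.4677506  -0.38209757  0.19734867] tcp [ 0.3740326  -0.42885423  0.27182686] d [-0.00167846 -0.00592912 -0.07850095]
yaw deg [-0.10729142 -0.08585199  0.14415122] tilt deg [-1.89790538e+01 -2.32334999e+01 -4.16333634e-16] total [-19.11505516 -23.29587776   0.13332216]
now lens [ 0.43618497 -0.34895622  0.26437574] dist 0.2648784505713991 horiz 0.1375304189258212 miss 0.13806507758527237 elev 89.8625881997409
```

Call:
{"method": "step_arm", "body": {
  "deltas": [
    {"x":0,"y":-0.0005,"z":-0.008,"wx":-2.1,"wy":-2.6,"wz":0,"grip":0.01},
    {"x":0,"y":-0.0005,"z":-0.008,"wx":-2.1,"wy":-2.6,"wz":0,"grip":0.01},
    {"x":0,"y":-0.0005,"z":-0.008,"wx":-2.1,"wy":-2.6,"wz":0,"grip":0.01},
    {"x":-0.001,"y":-0.0005,"z":-0.008,"wx":-2.1,"wy":-2.6,"wz":0,"grip":0.01},
    {"x":0,"y":-0.0005,"z":-0.008,"wx":-2.1,"wy":-2.6,"wz":0,"grip":0.01},
    {"x":0,"y":-0.001,"z":-0.008,"wx":-2.1,"wy":-2.6,"wz":0,"grip":0.01},
    {"x":0,"y":-0.001,"z":-0.008,"wx":-2.1,"wy":-2.6,"wz":0,"grip":0.01},
    {"x":0,"y":-0.0005,"z":-0.01,"wx":-2.1,"wy":-2.6,"wz":0,"grip":0.01},
    {"x":0,"y":-0.001,"z":-0.012,"wx":-2.2,"wy":-2.5,"wz":0.1,"grip":0.01},
    {"x":0,"y":0,"z":0,"wx":0,"wy":0,"wz":0,"grip":0.01}
  ]
}}

```text
time: 9.4
tool_pos: [0.3745, -0.4258, 0.2713]
orientation: [2.398, 1.142, 0.307]
contact_force: [-0.1, 0.4, -1.8]
grip_width: 0.0288
grip_force: 99.6
```

```bash
python3 aim.py
python3 - <<'E'
from h import *
t=env.read_camera('top'); a=env.read_camera('side'); np.savez('side4.npz',**a); np.savez('top4.npz',**t)
cv2.imwrite('pics/p4.png',np.hstack([cv2.resize(a['color'][80:260,230:410],(500,500),interpolation=cv2.INTER_CUBIC),cv2.resize(t['color'][110:290,330:450],(300,450))[:500].__class__(shape=(0,)) if 0 else cv2.resize(t['color'][110:290,340:450],(300,500))]))
E
```

```text
t 9.4 tcp [ 0.3745 -0.4258  0.2713] x [0.63   0.7766 0.0022] z [ 0.3877 -0.312  -0.8674] F [-0.1  0.4 -1.8] M [0.11 0.44 0.01] w 0.0288 gf 99.6
lens [ 0.4677506  -0.38209757  0.19734867] tcp [ 0.3740326  -0.42885423  0.27182686] d [-0.00050363 -0.00304851  0.00049888]
yaw deg [18.74559019 23.22295432 -0.16037286] tilt deg [-1.89790538e+01 -2.32334999e+01 -4.16333634e-16] total [-0.19559086 -0.04142882 -0.1977246 ]
now lens [ 0.46803806 -0.37847193  0.19694271] dist 0.18471895220794776 horiz 0.09411858305435193 miss 0.004430034620288065 elev 60.15536629531753
```

View pics/p4.png

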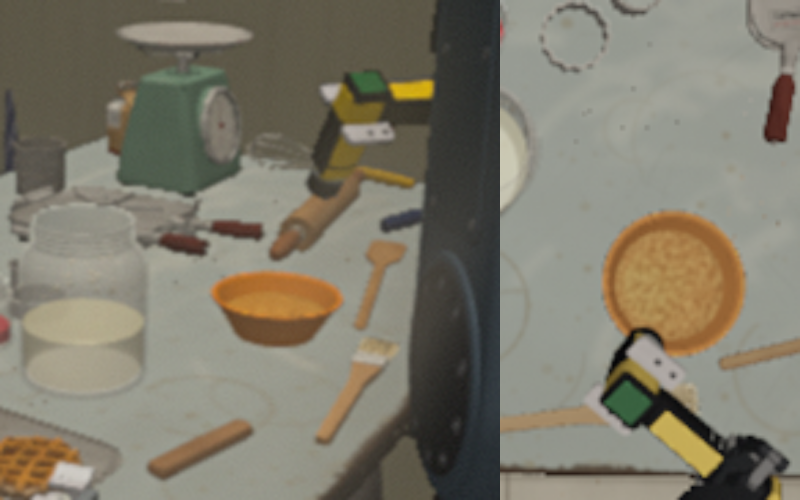

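The top view shows the barrel aimed at the bowl: green cap at (628,400), nose at (645,335), bowl centre at about (672,283). I'll compare the cap and the bowl centre with the prediction.

Run:
```python
from h import *
s,R=st(); off=lambda x,z:s['tool_pos']+R@np.array([.0955+x,0,.086-z])
def proj(c,p):
    q=np.linalg.inv(c['pose'])@np.r_[p,1]; return c['cx']+c['fx']*q[0]/-q[2], c['cy']-c['fy']*q[1]/-q[2]
for n in('top','side'):
    c=dict(np.load(n+'4.npz')); hsv=cv2.cvtColor(c['color'],cv2.COLOR_BGR2HSV)
    g=cv2.inRange(hsv,(45,80,40),(85,255,200)); k=np.zeros_like(g); u,v=map(int,proj(c,off(0,.136))); k[v-12:v+12,u-12:u+12]=255
    vv,uu=np.nonzero(g&k); print(n,'cap seen',uu.mean(),vv.mean(),len(uu),'pred',proj(c,off(0,.136)))
    if n=='side': print('scale px/m',c['fx']/np.linalg.norm(c['pose'][:3,3]-off(0,.136)))
    b=dict(np.load(n+'0.npz')); H=cv2.cvtColor(b['color'],cv2.COLOR_BGR2HSV)
    m=cv2.inRange(H,(4,110,70),(24,255,255)); mm=np.zeros_like(m)
    (mm[180:245,370:440] if n=='top' else mm[172:208,300:360]).fill(255); m&=mm
    ct=max(cv2.findContours(m,0,cv2.CHAIN_APPROX_NONE)[0],key=cv2.contourArea)[:,0]
    if n=='top':
        w=ray(b,ct[:,0],ct[:,1],.05)[:,:2]; print('bowl top',cv2.minEnclosingCircle(w.astype(np.float32)), cv2.fitEllipse(w.astype(np.float32)*1000))
    else:
        x,y,ww,hh=cv2.boundingRect(ct); print('side bbox',x,y,ww,hh,'pred rim left/right centre col',proj(b,[.539,-.44,.05]))
```

```text
t 9.5 tcp [ 0.3755 -0.4276  0.2739] x [0.6303 0.7763 0.001 ] z [ 0.3883 -0.3141 -0.8664] F [-0.   0.4 -1.3] M [0.07 0.4  0.05] w 0.029 gf 99.6
top cap seen 386.5 254.5 166 pred (np.float64(388.78223652734755), np.float64(254.58531303630122))
bowl top ((0.539242684841156, -0.4397774636745453), 0.07255135476589203) ((539.3590698242188, -439.77520751953125), (142.38723754882812, 142.68299865722656), 47.67437744140625)
side cap seen 362.1857142857143 108.94285714285714 70 pred (np.float64(362.8905906047419), np.float64(108.9010855275724))
scale px/m 374.7838761304824
side bbox 306 178 47 26 pred rim left/right centre col (np.float64(329.1718641594732), np.float64(185.5096602910263))
```

Call:
{"method": "step_arm", "body": {
  "deltas": [
    {"x":0,"y":-0.001,"z":0,"wx":0,"wy":0,"wz":0,"grip":0.01},
    {"x":0,"y":0,"z":0,"wx":0,"wy":0,"wz":0,"grip":0.01},
    {"x":0,"y":0,"z":0,"wx":0,"wy":0,"wz":0,"grip":0.01},
    {"x":0,"y":0,"z":0,"wx":0,"wy":0,"wz":0,"grip":0.01},
    {"x":0,"y":0,"z":0,"wx":0,"wy":0,"wz":0,"grip":0.01},
    {"x":0,"y":0,"z":0,"wx":0,"wy":0,"wz":0,"grip":0.01},
    {"x":0,"y":0,"z":0,"wx":0,"wy":0,"wz":0,"grip":0.01},
    {"x":0,"y":0,"z":0,"wx":0,"wy":0,"wz":0,"grip":0.01},
    {"x":0,"y":0,"z":0,"wx":0,"wy":0,"wz":0,"grip":0.01},
    {"x":0,"y":0,"z":0,"wx":0,"wy":0,"wz":0,"grip":0.01}
  ]
}}

```text
time: 10.5
tool_pos: [0.3752, -0.4294, 0.2738]
orientation: [2.395, 1.138, 0.307]
contact_force: [0.0, -0.2, -2.2]
grip_width: 0.029
grip_force: 99.6
```

Call:
{"method": "step_arm", "body": {
  "deltas": [
    {"x":0,"y":0,"z":0,"wx":0,"wy":0,"wz":0,"grip":0.01},
    {"x":0,"y":0,"z":0,"wx":0,"wy":0,"wz":0,"grip":0.01},
    {"x":0,"y":0,"z":0,"wx":0,"wy":0,"wz":0,"grip":0.01},
    {"x":0,"y":0,"z":0,"wx":0,"wy":0,"wz":0,"grip":0.01},
    {"x":0,"y":0,"z":0,"wx":0,"wy":0,"wz":0,"grip":0.01},
    {"x":0,"y":0,"z":0,"wx":0,"wy":0,"wz":0,"grip":0.01},
    {"x":0,"y":0,"z":0,"wx":0,"wy":0,"wz":0,"grip":0.01},
    {"x":0,"y":0,"z":0,"wx":0,"wy":0,"wz":0,"grip":0.01},
    {"x":0,"y":0,"z":0,"wx":0,"wy":0,"wz":0,"grip":0.01},
    {"x":0,"y":0,"z":0,"wx":0,"wy":0,"wz":0,"grip":0.01}
  ]
}}

```text
time: 11.5
tool_pos: [0.3752, -0.4294, 0.2738]
orientation: [2.395, 1.138, 0.307]
contact_force: [0.6, 0.9, -1.6]
grip_width: 0.0291
grip_force: 99.6
```

```bash
python3 aim.py
```

```text
t 11.5 tcp [ 0.3752 -0.4294  0.2738] x [6.313e-01 7.755e-01 7.000e-04] z [ 0.3889 -0.3158 -0.8655] F [ 0.6  0.9 -1.6] M [0.1  0.4  0.06] w 0.0291 gf 99.6
lens [ 0.4677506  -0.38209757  0.19734867] tcp [ 0.3740326  -0.42885423  0.27182686] d [-0.00115854  0.00055103 -0.00195567]
yaw deg [18.96814188 23.32402627 -0.08510548] tilt deg [-1.89790538e+01 -2.32334999e+01 -4.16333634e-16] total [ 0.00825363  0.07488159 -0.09808119]
now lens [ 0.46892623 -0.38249887  0.19942009] dist 0.18522351287853112 horiz 0.09083668341385455 miss 0.0023565905404421095 elev 59.93672610918008
```

Call:
{"method": "step_arm", "body": {
  "deltas": [
    {"x":0,"y":0,"z":0,"wx":0,"wy":0,"wz":0,"grip":0.01},
    {"x":0,"y":0,"z":0,"wx":0,"wy":0,"wz":0,"grip":0.01},
    {"x":0,"y":0,"z":0,"wx":0,"wy":0,"wz":0,"grip":0.01},
    {"x":0,"y":0,"z":0,"wx":0,"wy":0,"wz":0,"grip":0.01},
    {"x":0,"y":0,"z":0,"wx":0,"wy":0,"wz":0,"grip":0.01},
    {"x":0,"y":0,"z":0,"wx":0,"wy":0,"wz":0,"grip":0.01}
  ]
}}

```text
time: 12.1
tool_pos: [0.3752, -0.4294, 0.2738]
orientation: [2.395, 1.138, 0.307]
contact_force: [1.0, -0.0, -2.7]
grip_width: 0.0285
grip_force: 99.6
```

```bash
python3 aim.py
```

```text
t 12.1 tcp [ 0.3752 -0.4294  0.2738] x [6.313e-01 7.756e-01 7.000e-04] z [ 0.3889 -0.3158 -0.8655] F [ 1.  -0.  -2.7] M [ 0.16  0.46 -0.  ] w 0.0285 gf 99.6
lens [ 0.4677506  -0.38209757  0.19734867] tcp [ 0.3740326  -0.42885423  0.27182686] d [-0.00116108  0.00054437 -0.00195109]
yaw deg [18.96955716 23.32359084 -0.08765896] tilt deg [-1.89790538e+01 -2.32334999e+01 -4.16333634e-16] total [ 0.0101271   0.07407212 -0.1001685 ]
now lens [ 0.46892601 -0.38249124  0.19941265] dist 0.18521949328344164 horiz 0.09084171182745862 miss 0.002351722349553288 elev 59.9361711124709
```

Run:
```python
from h import *
s,R=st(); off=lambda x,y,z:s['tool_pos']+R@np.array([.0955+x,-y,.086-z])
def proj(c,p):
    q=np.linalg.inv(c['pose'])@np.r_[p,1]; return np.round([c['cx']+c['fx']*q[0]/-q[2], c['cy']-c['fy']*q[1]/-q[2]],1)
for n in('top','side'):
    c=dict(np.load(n+'4.npz'))
    print(n,'lens',proj(c,off(0,0,0)),'collar corners',[proj(c,off(x,y,.101)).tolist() for x in(-.026,.022) for y in(-.039,.039)],'nose ring',[proj(c,off(x,y,0)).tolist() for x,y in((.015,0),(-.015,0),(0,.015),(0,-.015))])
    m=(c['color'].max(2)<50).astype(np.uint8); u,v=proj(c,off(0,0,.012)).astype(int); vv,uu=np.nonzero(m[v-14:v+14,u-14:u+14]); print('dark',uu.mean()+u-14,vv.mean()+v-14,len(uu),(uu.min()+u-14,uu.max()+u-14,vv.min()+v-14,vv.max()+v-14),(u,v))
```

```text
t 12.1 tcp [ 0.3752 -0.4294  0.2738] x [6.313e-01 7.756e-01 7.000e-04] z [ 0.3889 -0.3158 -0.8655] F [ 1.  -0.  -2.7] M [ 0.16  0.46 -0.  ] w 0.0285 gf 99.6
top lens [395.9 233.8] collar corners [[411.8, 244.7], [388.9, 267.6], [395.2, 230.8], [372.8, 254.1]] nose ring [[391.2, 229.8], [400.6, 237.7], [391.9, 237.9], [400.0, 229.6]]
dark 386.68 238.33333333333334 75 (np.int64(381), np.int64(398), np.int64(228), np.int64(248)) (np.int64(395), np.int64(235))
side lens [346.8 146.7] collar corners [[361.6, 108.8], [373.5, 128.9], [345.6, 109.8], [357.0, 130.2]] nose ring [[342.0, 147.1], [351.5, 146.3], [348.8, 150.5], [344.8, 142.9]]<stdin>:8: RuntimeWarning: Mean of empty slice.
  ret = ret.dtype.type(ret / rcount)
Traceback (most recent call last):
ValueError: zero-size array to reduction operation minimum which has no identity
```

The side camera puts the nose at about (347,147), matching the prediction, and the reading was held still for 2.5 s. Going back the same way.

Call:
{"method": "step_arm", "body": {
  "deltas": [
    {"x":0,"y":0,"z":0.01,"wx":2.1,"wy":2.6,"wz":0,"grip":0.01},
    {"x":0,"y":0,"z":0.01,"wx":2.1,"wy":2.6,"wz":0,"grip":0.01},
    {"x":0,"y":0,"z":0.01,"wx":2.1,"wy":2.6,"wz":0,"grip":0.01},
    {"x":0,"y":0,"z":0.01,"wx":2.1,"wy":2.6,"wz":0,"grip":0.01},
    {"x":0,"y":0,"z":0.01,"wx":2.1,"wy":2.6,"wz":0,"grip":0.01},
    {"x":0,"y":0,"z":0.01,"wx":2.1,"wy":2.6,"wz":0,"grip":0.01},
    {"x":0,"y":0,"z":0.01,"wx":2.1,"wy":2.6,"wz":0,"grip":0.01},
    {"x":0,"y":0,"z":0.005,"wx":2.1,"wy":2.6,"wz":0,"grip":0.01},
    {"x":0,"y":0,"z":0,"wx":2.2,"wy":2.5,"wz":-0.1,"grip":0.01}
  ]
}}

```text
time: 13.0
tool_pos: [0.3755, -0.4297, 0.3498]
orientation: [-2.838, -1.346, -0.001]
contact_force: [0.8, 0.1, -2.1]
grip_width: 0.029
grip_force: 99.7
```

Call:
{"method": "step_arm", "body": {
  "deltas": [
    {"x":0.003,"y":0.015,"z":0,"wx":0,"wy":0,"wz":2,"grip":0.01},
    {"x":0.006,"y":0.028,"z":0,"wx":0,"wy":0,"wz":3.3,"grip":0.01},
    {"x":0.006,"y":0.028,"z":0,"wx":0,"wy":0,"wz":3.3,"grip":0.01},
    {"x":0.006,"y":0.028,"z":0,"wx":0,"wy":0,"wz":3.3,"grip":0.01},
    {"x":0.006,"y":0.028,"z":0,"wx":0,"wy":0,"wz":3.3,"grip":0.01},
    {"x":0.006,"y":0.028,"z":-0.01,"wx":0,"wy":0,"wz":3.3,"grip":0.01},
    {"x":0.006,"y":0.028,"z":-0.01,"wx":0,"wy":0,"wz":3.3,"grip":0.01},
    {"x":0.006,"y":0.028,"z":-0.01,"wx":0,"wy":0,"wz":3.3,"grip":0.01},
    {"x":0.006,"y":0.028,"z":-0.01,"wx":0,"wy":0,"wz":3.3,"grip":0.01},
    {"x":0.006,"y":0.028,"z":-0.01,"wx":0,"wy":0,"wz":3.3,"grip":0.01}
  ]
}}

```text
time: 14.0
tool_pos: [0.432, -0.1607, 0.2984]
orientation: [2.359, 2.074, 0.003]
contact_force: [0.1, -0.1, -1.6]
grip_width: 0.029
grip_force: 99.7
```

Call:
{"method": "step_arm", "body": {
  "deltas": [
    {"x":0.006,"y":0.028,"z":-0.01,"wx":0,"wy":0,"wz":3.3,"grip":0.01},
    {"x":0.006,"y":0.028,"z":-0.015,"wx":0,"wy":0,"wz":3.3,"grip":0.01},
    {"x":0.006,"y":0.028,"z":-0.015,"wx":0,"wy":0,"wz":3.3,"grip":0.01},
    {"x":0.006,"y":0.028,"z":-0.02,"wx":0,"wy":0,"wz":3.3,"grip":0.01},
    {"x":0.006,"y":0.028,"z":-0.02,"wx":0,"wy":0,"wz":3.3,"grip":0.01},
    {"x":0.005,"y":0.014,"z":-0.02,"wx":0,"wy":0,"wz":1.2,"grip":0.01},
    {"x":0,"y":0,"z":0,"wx":0,"wy":0,"wz":0,"grip":0.01}
  ]
}}

```text
time: 14.7
tool_pos: [0.4659, -0.0065, 0.1968]
orientation: [-2.01, -2.41, 0.001]
contact_force: [-0.4, 0.4, -1.2]
grip_width: 0.0285
grip_force: 99.6
```

```bash
cat > dock.py <<'E'
from h import *
s,R=st()
a=np.radians(100.1); x=np.array([np.cos(a),np.sin(a),0]); T=np.c_[x,np.cross([0,0,-1],x),[0,0,-1]]
e=s['tool_pos']-np.array([.4502,.1356,.1313]); 
print('dock coords of error: x %.4f y %.4f z %.4f'%(e@x,e@np.array([-x[1],x[0],0]),e[2]),'rot fix',np.degrees(Ro.from_matrix(T@R.T).as_rotvec()).round(2),'to pre(-110)',(np.array([.4502,.1356,.1313])-.11*x-s['tool_pos']).round(4))
E
python3 dock.py
```

```text
t 14.7 tcp [ 0.4659 -0.0065  0.1968] x [-0.1798  0.9837  0.0024] z [-0.003   0.0019 -1.    ] F [-0.4  0.4 -1.2] M [-0.17 -0.01 -0.02] w 0.0285 gf 99.6
dock coords of error: x -0.1426 y 0.0095 z 0.0655 rot fix [-0.11 -0.17 -0.26] to pre(-110) [ 0.0036  0.0338 -0.0655]
```

Call:
{"method": "step_arm", "body": {
  "deltas": [
    {"x":0.001,"y":0.01,"z":-0.016,"wx":-0.1,"wy":-0.1,"wz":-0.2,"grip":0.01},
    {"x":0.001,"y":0.01,"z":-0.016,"wx":0,"wy":0,"wz":0,"grip":0.01},
    {"x":0.001,"y":0.008,"z":-0.017,"wx":0,"wy":0,"wz":0,"grip":0.01},
    {"x":0.0006,"y":0.0058,"z":-0.0165,"wx":0,"wy":0,"wz":0,"grip":0.01},
    {"x":0,"y":0,"z":0,"wx":0,"wy":0,"wz":0,"grip":0.01},
    {"x":0,"y":0,"z":0,"wx":0,"wy":0,"wz":0,"grip":0.01},
    {"x":0,"y":0,"z":0,"wx":0,"wy":0,"wz":0,"grip":0.01}
  ]
}}

```text
time: 15.4
tool_pos: [0.4713, 0.0249, 0.1345]
orientation: [2.019, 2.403, 0.003]
contact_force: [0.8, 1.0, -2.3]
grip_width: 0.0289
grip_force: 99.6
```

```bash
python3 dock.py
python3 - <<'E'
from h import *
t=env.read_camera('top')['color']; s=env.read_camera('side')['color']
cv2.imwrite('pics/p5.png',np.hstack([cv2.resize(s[150:350,180:340],(480,600)),cv2.resize(t[200:280,120:205],(320,300)).repeat(2,0)]))
E
```

```text
t 15.4 tcp [0.4713 0.0249 0.1345] x [-0.1725  0.985  -0.0014] z [ 3.5e-03 -8.0e-04 -1.0e+00] F [ 0.8  1.  -2.3] M [-0.12 -0.01 -0.02] w 0.0289 gf 99.6
dock coords of error: x -0.1127 y -0.0014 z 0.0032 rot fix [0.05 0.2  0.17] to pre(-110) [-0.0018  0.0024 -0.0032]
```

View pics/p5.png

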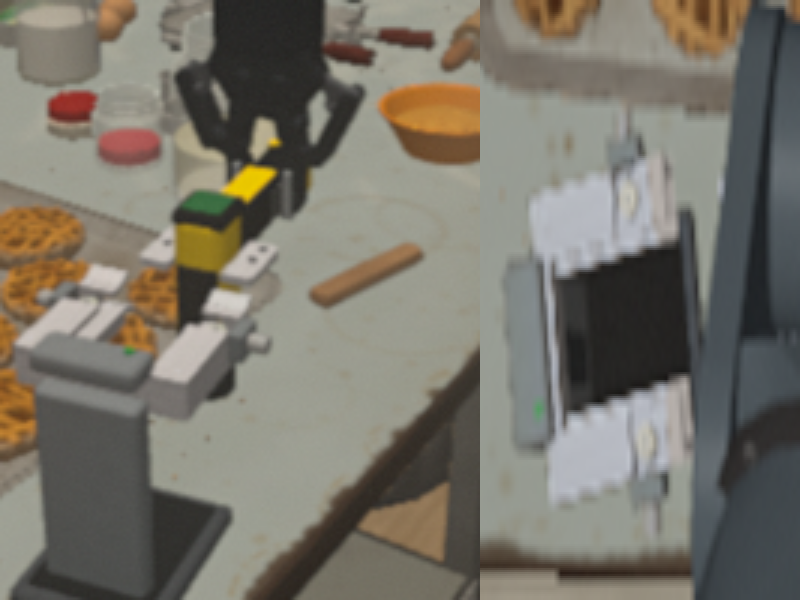

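The collar hangs in line in front of the fork mouth: collar at (210,245), mouth at (220,310) in the crop. A small correction, then a recheck.

Call:
{"method": "step_arm", "body": {
  "deltas": [
    {"x":-0.0018,"y":0.0024,"z":-0.003,"wx":0,"wy":0.1,"wz":0.1,"grip":0.01},
    {"x":0,"y":0,"z":0,"wx":0,"wy":0,"wz":0,"grip":0.01},
    {"x":0,"y":0,"z":0,"wx":0,"wy":0,"wz":0,"grip":0.01},
    {"x":0,"y":0,"z":0,"wx":0,"wy":0,"wz":0,"grip":0.01},
    {"x":0,"y":0,"z":0,"wx":0,"wy":0,"wz":0,"grip":0.01}
  ]
}}

```text
time: 16.0
tool_pos: [0.4691, 0.0278, 0.1303]
orientation: [2.018, 2.407, -0.001]
contact_force: [-0.0, -0.3, -2.0]
grip_width: 0.0287
grip_force: 99.6
```

```bash
python3 dock.py
```

```text
t 16.0 tcp [0.4691 0.0278 0.1303] x [-1.748e-01  9.846e-01 -7.000e-04] z [-1.e-04 -7.e-04 -1.e+00] F [-0.  -0.3 -2. ] M [-0.21  0.03  0.08] w 0.0287 gf 99.6
dock coords of error: x -0.1095 y 0.0003 z -0.0010 rot fix [ 0.04 -0.01  0.03] to pre(-110) [ 0.0004 -0.0005  0.001 ]
```

Call:
{"method": "step_arm", "body": {
  "deltas": [
    {"x":-0.0008,"y":0.0047,"z":0.0012,"wx":0,"wy":0,"wz":0,"grip":0.01},
    {"x":-0.0008,"y":0.0047,"z":0,"wx":0,"wy":0,"wz":0,"grip":0.01},
    {"x":-0.0008,"y":0.0047,"z":0,"wx":0,"wy":0,"wz":0,"grip":0.01},
    {"x":-0.0008,"y":0.0047,"z":0,"wx":0,"wy":0,"wz":0,"grip":0.01},
    {"x":-0.0008,"y":0.0047,"z":0,"wx":0,"wy":0,"wz":0,"grip":0.01},
    {"x":-0.0009,"y":0.0047,"z":0,"wx":0,"wy":0,"wz":0,"grip":0.01},
    {"x":-0.0009,"y":0.0047,"z":0,"wx":0,"wy":0,"wz":0,"grip":0.01},
    {"x":-0.0009,"y":0.0047,"z":0,"wx":0,"wy":0,"wz":0,"grip":0.01},
    {"x":-0.0009,"y":0.0047,"z":0,"wx":0,"wy":0,"wz":0,"grip":0.01},
    {"x":-0.0008,"y":0.0047,"z":0,"wx":0,"wy":0,"wz":0,"grip":0.01}
  ]
}}

```text
time: 17.0
tool_pos: [0.4605, 0.0752, 0.1315]
orientation: [2.018, 2.407, -0.001]
contact_force: [0.2, -0.4, -2.3]
grip_width: 0.0287
grip_force: 99.6
```

```bash
python3 dock.py
```

```text
t 17.0 tcp [0.4605 0.0752 0.1315] x [-1.747e-01  9.846e-01 -7.000e-04] z [-2.e-04 -7.e-04 -1.e+00] F [ 0.2 -0.4 -2.3] M [-0.18 -0.04  0.02] w 0.0287 gf 99.6
dock coords of error: x -0.0613 y 0.0005 z 0.0002 rot fix [ 0.04 -0.01  0.04] to pre(-110) [ 0.009  -0.0479 -0.0002]
```

Call:
{"method": "step_arm", "body": {
  "deltas": [
    {"x":-0.0004,"y":0.0025,"z":0,"wx":0,"wy":0,"wz":0,"grip":0.01},
    {"x":-0.0004,"y":0.0025,"z":0,"wx":0,"wy":0,"wz":0,"grip":0.01},
    {"x":-0.0004,"y":0.0025,"z":0,"wx":0,"wy":0,"wz":0,"grip":0.01},
    {"x":-0.0004,"y":0.0025,"z":0,"wx":0,"wy":0,"wz":0,"grip":0.01},
    {"x":-0.0004,"y":0.0025,"z":0,"wx":0,"wy":0,"wz":0,"grip":0.01},
    {"x":-0.0004,"y":0.0025,"z":0,"wx":0,"wy":0,"wz":0,"grip":0.01}
  ]
}}

```text
time: 17.6
tool_pos: [0.4587, 0.0893, 0.1317]
orientation: [2.017, 2.406, -0.001]
contact_force: [1.6, -3.7, -2.2]
grip_width: 0.0289
grip_force: 99.8
```

Call:
{"method": "step_arm", "body": {
  "deltas": [
    {"x":-0.0004,"y":0.002,"z":0,"wx":0,"wy":0,"wz":0,"grip":0.01},
    {"x":-0.0004,"y":0.002,"z":0,"wx":0,"wy":0,"wz":0,"grip":0.01},
    {"x":-0.0004,"y":0.002,"z":0,"wx":0,"wy":0,"wz":0,"grip":0.01},
    {"x":-0.0004,"y":0.002,"z":0,"wx":0,"wy":0,"wz":0,"grip":0.01},
    {"x":-0.0004,"y":0.002,"z":0,"wx":0,"wy":0,"wz":0,"grip":0.01},
    {"x":-0.0004,"y":0.002,"z":0,"wx":0,"wy":0,"wz":0,"grip":0.01}
  ]
}}

```text
time: 18.2
tool_pos: [0.4559, 0.102, 0.1316]
orientation: [2.018, 2.407, -0.001]
contact_force: [3.3, -3.1, -1.9]
grip_width: 0.0286
grip_force: 99.8
```

```bash
python3 dock.py
```

```text
t 18.2 tcp [0.4559 0.102  0.1316] x [-1.747e-01  9.846e-01 -7.000e-04] z [ 2.e-04 -6.e-04 -1.e+00] F [ 3.3 -3.1 -1.9] M [-0.45 -0.58 -0.2 ] w 0.0286 gf 99.8
dock coords of error: x -0.0341 y 0.0003 z 0.0003 rot fix [0.04 0.01 0.04] to pre(-110) [ 0.0136 -0.0747 -0.0003]
```

Call:
{"method": "step_arm", "body": {
  "deltas": [
    {"x":-0.0005,"y":0.0027,"z":0,"wx":0,"wy":0,"wz":0,"grip":0.01},
    {"x":-0.0005,"y":0.0027,"z":0,"wx":0,"wy":0,"wz":0,"grip":0.01},
    {"x":-0.0005,"y":0.0027,"z":0,"wx":0,"wy":0,"wz":0,"grip":0.01},
    {"x":-0.0005,"y":0.0027,"z":0,"wx":0,"wy":0,"wz":0,"grip":0.01},
    {"x":-0.0005,"y":0.0027,"z":0,"wx":0,"wy":0,"wz":0,"grip":0.01},
    {"x":-0.0005,"y":0.0027,"z":0,"wx":0,"wy":0,"wz":0,"grip":0.01},
    {"x":-0.0005,"y":0.0027,"z":0,"wx":0,"wy":0,"wz":0,"grip":0.01},
    {"x":-0.0005,"y":0.0027,"z":0,"wx":0,"wy":0,"wz":0,"grip":0.01},
    {"x":-0.0005,"y":0.0027,"z":0,"wx":0,"wy":0,"wz":0,"grip":0.01},
    {"x":-0.0005,"y":0.0027,"z":0,"wx":0,"wy":0,"wz":0,"grip":0.01}
  ]
}}

```text
time: 19.2
tool_pos: [0.4506, 0.1294, 0.1315]
orientation: [-2.018, -2.407, 0.001]
contact_force: [2.0, 4.4, -1.4]
grip_width: 0.029
grip_force: 99.8
```

```bash
python3 dock.py
```

```text
t 19.2 tcp [0.4506 0.1294 0.1315] x [-1.744e-01  9.847e-01  1.000e-04] z [-6.e-04  0.e+00 -1.e+00] F [ 2.   4.4 -1.4] M [ 0.56 -0.42 -0.27] w 0.029 gf 99.8
dock coords of error: x -0.0062 y 0.0007 z 0.0002 rot fix [-0.   -0.03  0.06] to pre(-110) [ 0.0189 -0.1021 -0.0002]
```

Call:
{"method": "step_arm", "body": {
  "deltas": [
    {"x":-0.0002,"y":0.0012,"z":0,"wx":0,"wy":0,"wz":0,"grip":0.01},
    {"x":-0.0002,"y":0.0012,"z":0,"wx":0,"wy":0,"wz":0,"grip":0.01},
    {"x":-0.0002,"y":0.0012,"z":0,"wx":0,"wy":0,"wz":0,"grip":0.01},
    {"x":-0.0002,"y":0.0012,"z":0,"wx":0,"wy":0,"wz":0,"grip":0.01},
    {"x":-0.0002,"y":0.001,"z":0,"wx":0,"wy":0,"wz":0,"grip":0.01}
  ]
}}

```text
time: 19.7
tool_pos: [0.4493, 0.135, 0.1313]
orientation: [-2.017, -2.407, 0.002]
contact_force: [1.4, -0.4, -0.7]
grip_width: 0.0289
grip_force: 99.8
```

```bash
python3 dock.py
```

```text
t 19.7 tcp [0.4493 0.135  0.1313] x [-1.749e-01  9.846e-01 -3.000e-04] z [-1.3e-03 -5.0e-04 -1.0e+00] F [ 1.4 -0.4 -0.7] M [-0.13 -0.25 -0.13] w 0.0289 gf 99.8
dock coords of error: x -0.0004 y 0.0010 z 0.0000 rot fix [ 0.03 -0.07  0.02] to pre(-110) [ 0.0202 -0.1077 -0.    ]
```

Call:
{"method": "step_arm", "body": {
  "deltas": [
    {"x":0,"y":0.0007,"z":0,"wx":0,"wy":0,"wz":0,"grip":0.01},
    {"x":0,"y":0,"z":0,"wx":0,"wy":0,"wz":0,"grip":0.01}
  ]
}}

```text
time: 19.9
tool_pos: [0.4494, 0.1353, 0.1313]
orientation: [-2.017, -2.408, 0.002]
contact_force: [-0.7, -0.1, -1.1]
grip_width: 0.0286
grip_force: 99.9
```

```bash
python3 dock.py
```

```text
t 19.9 tcp [0.4494 0.1353 0.1313] x [-1.751e-01  9.846e-01 -7.000e-04] z [-1.2e-03 -9.0e-04 -1.0e+00] F [-0.7 -0.1 -1.1] M [0.05 0.06 0.02] w 0.0286 gf 99.9
dock coords of error: x -0.0002 y 0.0009 z 0.0000 rot fix [ 0.05 -0.07  0.02] to pre(-110) [ 0.0201 -0.108  -0.    ]
```

Call:
{"method": "step_arm", "body": {
  "deltas": [
    {"x":-0.0001,"y":0.0008,"z":0,"wx":0,"wy":0,"wz":0,"grip":0.01},
    {"x":-0.0001,"y":0.0006,"z":0,"wx":0,"wy":0,"wz":0,"grip":0.01},
    {"x":0,"y":0,"z":0,"wx":0,"wy":0,"wz":0,"grip":0.01}
  ]
}}

```text
time: 20.2
tool_pos: [0.4495, 0.1365, 0.1314]
orientation: [2.018, 2.408, -0.002]
contact_force: [1.2, -1.7, -1.0]
grip_width: 0.0288
grip_force: 99.8
```

```bash
python3 dock.py
```

```text
t 20.2 tcp [0.4495 0.1365 0.1314] x [-1.749e-01  9.846e-01 -9.000e-04] z [-5.e-04 -1.e-03 -1.e+00] F [ 1.2 -1.7 -1. ] M [-0.34 -0.07  0.05] w 0.0288 gf 99.8
dock coords of error: x 0.0011 y 0.0005 z 0.0001 rot fix [ 0.06 -0.03  0.03] to pre(-110) [ 2.000e-02 -1.092e-01 -1.000e-04]
```

Call:
{"method": "step_arm", "body": {
  "deltas": [
    {"x":0.0003,"y":-0.0016,"z":0,"wx":0,"wy":0,"wz":0,"grip":0.01},
    {"x":0.0002,"y":-0.001,"z":0,"wx":0,"wy":0,"wz":0,"grip":0.01},
    {"x":0,"y":0,"z":0,"wx":0,"wy":0,"wz":0,"grip":0.01}
  ]
}}

```text
time: 20.5
tool_pos: [0.4503, 0.1342, 0.1315]
orientation: [2.019, 2.407, 0.0]
contact_force: [1.7, 4.0, -3.1]
grip_width: 0.0289
grip_force: 99.6
```

```bash
python3 dock.py
```

```text
t 20.5 tcp [0.4503 0.1342 0.1315] x [-1.741e-01  9.847e-01 -1.000e-04] z [ 2.e-04 -1.e-04 -1.e+00] F [ 1.7  4.  -3.1] M [ 0.28 -0.3  -0.26] w 0.0289 gf 99.6
dock coords of error: x -0.0014 y 0.0001 z 0.0002 rot fix [0.   0.01 0.07] to pre(-110) [ 0.0192 -0.1069 -0.0002]
```

The rollers resist a small pull (+4 N), so the collar is caught. I'll centre it, lower it and release.

Call:
{"method": "step_arm", "body": {
  "deltas": [
    {"x":-0.0002,"y":0.0014,"z":-0.0003,"wx":0,"wy":0,"wz":0,"grip":0.01},
    {"x":0,"y":0,"z":-0.0003,"wx":0,"wy":0,"wz":0,"grip":0.01},
    {"x":0,"y":0,"z":0,"wx":0,"wy":0,"wz":0,"grip":0.01}
  ],
  "squeeze": 20
}}

```text
time: 20.8
tool_pos: [0.45, 0.1355, 0.1311]
orientation: [2.018, 2.407, -0.001]
contact_force: [-0.7, -0.5, 2.4]
grip_width: 0.0289
grip_force: 100.4
```

Call:
{"method": "step_arm", "body": {
  "deltas": [
    {"x":0,"y":0,"z":0,"wx":0,"wy":0,"wz":0,"grip":0.034},
    {"x":0,"y":0,"z":0,"wx":0,"wy":0,"wz":0,"grip":0.045},
    {"x":0,"y":0,"z":0,"wx":0,"wy":0,"wz":0,"grip":0.07},
    {"x":0,"y":0,"z":0,"wx":0,"wy":0,"wz":0,"grip":0.085},
    {"x":0,"y":0,"z":0,"wx":0,"wy":0,"wz":0,"grip":0.085},
    {"x":0,"y":0,"z":0,"wx":0,"wy":0,"wz":0,"grip":0.085}
  ]
}}

```text
time: 21.4
tool_pos: [0.4499, 0.1355, 0.1309]
orientation: [2.018, 2.407, -0.001]
contact_force: [-0.0, 0.1, -0.4]
grip_width: 0.0849
grip_force: 0.0
```

```bash
python3 dock.py
```

```text
t 21.4 tcp [0.4499 0.1355 0.1309] x [-1.747e-01  9.846e-01 -7.000e-04] z [-3.e-04 -7.e-04 -1.e+00] F [-0.   0.1 -0.4] M [0.01 0.04 0.03] w 0.0849 gf 0.0
dock coords of error: x -0.0001 y 0.0003 z -0.0004 rot fix [ 0.04 -0.01  0.04] to pre(-110) [ 0.0196 -0.1082  0.0004]
```

Released. Now straight up, then away.

Call:
{"method": "step_arm", "body": {
  "deltas": [
    {"x":0,"y":0,"z":0.01,"wx":0,"wy":0,"wz":0,"grip":0.085},
    {"x":0,"y":0,"z":0.02,"wx":0,"wy":0,"wz":0,"grip":0.085},
    {"x":0,"y":0,"z":0.03,"wx":0,"wy":0,"wz":0,"grip":0.085},
    {"x":0,"y":0,"z":0.03,"wx":0,"wy":0,"wz":0,"grip":0.085},
    {"x":0,"y":0,"z":0.03,"wx":0,"wy":0,"wz":0,"grip":0.085},
    {"x":0,"y":-0.03,"z":0.01,"wx":0,"wy":0,"wz":0,"grip":0.085},
    {"x":0,"y":-0.04,"z":0,"wx":0,"wy":0,"wz":0,"grip":0.085},
    {"x":0,"y":-0.04,"z":0,"wx":0,"wy":0,"wz":0,"grip":0.085},
    {"x":0,"y":-0.04,"z":0,"wx":0,"wy":0,"wz":0,"grip":0.085},
    {"x":0,"y":-0.02,"z":0,"wx":0,"wy":0,"wz":0,"grip":0.085}
  ]
}}

```text
time: 22.4
tool_pos: [0.4497, -0.0369, 0.2618]
orientation: [2.019, 2.405, -0.001]
contact_force: [0.1, 0.6, -0.1]
grip_width: 0.0852
grip_force: 0.0
```

Call:
{"method": "step_arm", "body": {
  "deltas": [
    {"x":0,"y":-0.03,"z":0,"wx":0,"wy":0,"wz":0,"grip":0.085},
    {"x":0,"y":-0.03,"z":0,"wx":0,"wy":0,"wz":0,"grip":0.085},
    {"x":0,"y":-0.02,"z":0,"wx":0,"wy":0,"wz":0,"grip":0.085},
    {"x":0,"y":0,"z":0,"wx":0,"wy":0,"wz":0,"grip":0.085},
    {"x":0,"y":0,"z":0,"wx":0,"wy":0,"wz":0,"grip":0.085}
  ]
}}

```text
time: 22.9
tool_pos: [0.4498, -0.1143, 0.2613]
orientation: [2.019, 2.407, -0.001]
contact_force: [-0.5, 0.2, 0.1]
grip_width: 0.0848
grip_force: 0.0
```

Run:
```python
from h import *
st()
t=env.read_camera('top')['color']; s=env.read_camera('side')['color']; t0=np.load('top0.npz')['color']
cv2.imwrite('pics/p6.png',np.hstack([cv2.resize(s[180:360,170:290],(300,450)),cv2.resize(np.vstack([t0[195:285,110:220],t[195:285,110:220]]),(500,450))]))
```

```text
t 22.9 tcp [ 0.4498 -0.1143  0.2613] x [-1.739e-01  9.848e-01 -5.000e-04] z [-0.e+00 -5.e-04 -1.e+00] F [-0.5  0.2  0.1] M [ 0.02 -0.   -0.01] w 0.0848 gf 0.0
```

View pics/p6.png

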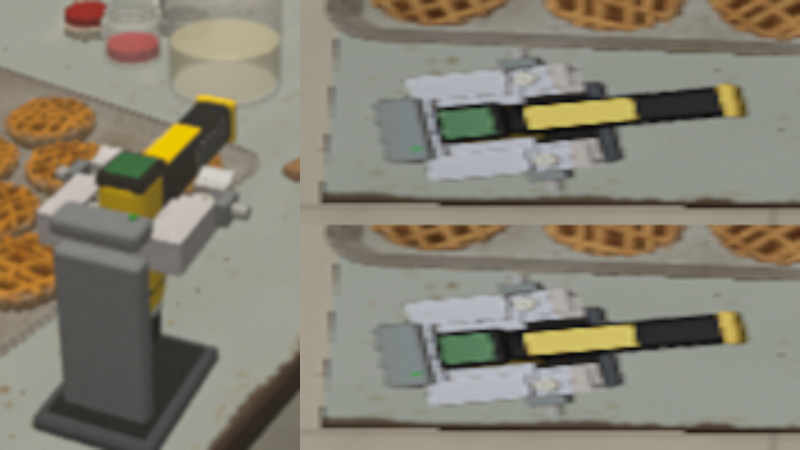

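The before and after top views match: green cap at (467,123) and (467,349), with the roller pins in the same places. The thermometer is home.

```bash
python3 -c "
from workcell import env
print(env.job_done())"
```

```text
the job is handed in; nothing more can be done
None
```

The job is handed in at about 23 s: the thermometer was aimed at the middle of the filling from 18.5 cm at 60° down, with the lens outside the rim, held still for 2.5 s, then put back in its dock behind both rollers and released.

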